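# Snug the steady feet of a surface plate

## Task

The surface plate rests on three fixed feet, but the two sprung steady feet under its front lugs hang clear, so it rocks when leaned on at a corner. Turn the two knobs clockwise until each steady foot bears lightly on the packing plate under it, with about 5 N once the knob is let go, never forcing one down hard or jacking the plate off its fixed feet: all five feet must carry load. Leave the plate where it stands, with the carton on it, and do not disturb the other things.

Things in the scene. Friction and masses are not known exactly. Their poses are not given: they have to be found in the camera images.
- plate: grey cast surface plate, loose on the bench, about 5 kg; top 170 mm (x) by 220 mm (y), 46 mm above the bench. Origin: centre of its footprint, at bench height; x points to its back (away from the robot), y to its left, z up. Two lugs stick out at its left and right ends near the front, each with a knob on top and a steady foot below
- knob_left_grip (a point): centre of the left knurled round steel knob, at half its height, at (-55, +142, 74) mm in the plate's frame. Knob: 36 mm diameter, 36 mm tall, 56 to 92 mm above the bench. Turning it clockwise (from above) drives the steady foot under it down, 10 mm per turn (1.6 mm per rad), farther than needed; turning does not raise or lower the knob itself. Friction of 0.05 N m holds it
- steady_left: left sprung cartridge in the lug, carrying the knob and a rubber foot 28 mm wide; origin on the knob's axis, 24 mm up. Spring: 12 N per mm up or down, neutral at the start. The foot hangs an unknown 0.5 to 2.5 mm clear; once it touches, driving it further lifts cartridge and knob, by 0.42 mm at 5 N. A hand that holds the knob feels that as an upward push, with more force on the foot than stays after letting go
- packing_left: aluminium packing plate, 70 mm square, 4 mm thick, fixed to the bench under the left steady foot; origin at the centre of its underside
- knob_right_grip (a point): centre of the right knurled round steel knob, at half its height, at (-55, -142, 74) mm in the plate's frame. Knob: 36 mm diameter, 36 mm tall, 56 to 92 mm above the bench. Turning it clockwise (from above) drives the steady foot under it down, 10 mm per turn (1.6 mm per rad), farther than needed; turning does not raise or lower the knob itself. Friction of 0.05 N m holds it
- steady_right: right sprung cartridge in the lug, carrying the knob and a rubber foot 28 mm wide; origin on the knob's axis, 24 mm up. Spring: 12 N per mm up or down, neutral at the start. The foot hangs an unknown 0.5 to 2.5 mm clear; once it touches, driving it further lifts cartridge and knob, by 0.42 mm at 5 N. A hand that holds the knob feels that as an upward push, with more force on the foot than stays after letting go
- packing_right: aluminium packing plate, 70 mm square, 4 mm thick, fixed to the bench under the right steady foot; origin at the centre of its underside
- foot_back_left: fixed steel foot of the plate, back left, 24 mm in diameter; origin at its sole
- foot_back_right: fixed steel foot of the plate, back right, 24 mm in diameter; origin at its sole
- foot_front: fixed steel foot of the plate, front middle, 24 mm in diameter; origin at its sole
- box_white: small white carton of fixings, 50x62x51 mm, standing on the surface plate; origin at the centre of its underside; a bystander
- sanding_block: brown sanding block, 62x112x32 mm, lying on the bench; origin at the centre of its underside; a bystander
- long_nose: long-nose pliers with dark green handles, 198x68x16 mm, lying on the bench; origin at the centre of its underside; a bystander
- pencil: carpenter's pencil, 178 mm long, lying on the bench; origin at the centre of its underside; a bystander
Mind the look-alikes: they are no part of the job. What is shaped like the packing_right but blue is not meant. What is shaped like the packing_left but green or pink is not meant.

How it is judged:
At the end, for the whole second after the job is handed in: each steady foot presses on its packing plate with 2 to 9 N and each of the three fixed feet with more than 2 N, with the plate let go and at rest within 20 mm of where it stood, the carton still on it (contact force between steady_left and packing_left between 2 and 9 N and contact force between steady_right and packing_right between 2 and 9 N and contact force between each of foot_back_left, foot_back_right, foot_front and anything else above 2 N and linear speed of plate below 0.01 m/s and distance of plate from where it was at the start of the episode below 0.02 m and height (world z) of box_white above 0.035 m); the robot touches nothing.
It fails at once if a steady foot is forced onto its packing plate with more than 20 N (contact force between steady_left and packing_left above 20 N or contact force between steady_right and packing_right above 20 N).
It fails at once if a bystander is moved by more than 30 mm (distance of any of box_white, sanding_block, long_nose, pencil from where it was at the start of the episode above 0.03 m).
It also fails if it takes over 61 s, if anything falls off the work surface, if the arm or the gripper's body presses on something with over 40 N, if the wrist force passes 120 N, or if a joint passes its speed limit or range.

## Robot

A 7-joint arm with a two-finger parallel gripper is mounted at the origin on a cart in front of the work surface, level with it; the furniture and walls round the work are solid. World frame = base frame: x ahead of the robot, y to its left, z up, the work surface at z = 0. Lengths are in m, angles in rad, forces in N, time in s.
With the tool pointing down it reaches from about 0.4 to 0.875 m from the base axis. Payload 4.4 kg.
Tool frame: the origin (TCP) lies between the finger pads; the fingertips stand 11 mm ahead of it and the grasp point (between the pads) lies 8 mm behind it; z points along the fingers, y is the line along which they close (so a half turn about z gives the same grasp; the last joint's range is limited). The gripper opens to 85 mm and grips with 20 to 120 N. Pads are 22 mm wide; open, the fingers measure 114 mm over their backs; the gripper's body (76 mm by 85 mm) begins 54 mm behind the grasp point. The pads swing forward as they close: fully open they stand 13 mm farther back than shut.
Start: joints at [1.265, 0.628, 0.038, 1.517, -0.027, 0.996, -0.02], TCP at [0.154, -0.631, 0.242] pointing down, gripper open.
Joint ranges: [-3.06, 3.06], [-0.37, 2.12], [-1.25, 1.32], [0.18, 2.47], [-1.1, 4.24], [0.23, 1.98], [-2.94, 2.94]. Speed limits (rad/s): [2.57, 2.57, 3.14, 3.14, 3.14, 3.14, 3.14].

## Interface

Orientations are given as a unit quaternion [x, y, z, w].
In Python, from workcell import env, optics gives the robot as it stands.
- The arm moves only by the tool apply_moves, never from a script. Its argument "rows" is a list of rows, each an object of numbers: "wx", "wy", "wz": the turn, a rotation vector about the tool's x, y, z scaled (see below); "tx", "ty", "tz": the shift along the tool's x, y, z scaled (see below); "gripper": the gripper's target within -1 to 1 (fully open at 1, half-way at 0, shut at -1). In form: [{"wx": .., "wy": .., "wz": .., "tx": .., "ty": .., "tz": .., "gripper": ..}, ...]. A call has 1 to 8 rows; each row shifts and turns the commanded pose from where the row before left it, along the tool's axes as they then stand; what a row does not reach is not made up. The controller multiplies each number of a shift by 50 mm and each number of a turn by 8 degrees. A row lasts 1/10 s, in which the tool goes at most 50 mm and 8.59 degrees, less where a joint would pass 70% of its speed; a pose out of reach is approached as far as the arm can. A call with a number of a shift or a turn outside -1 to 1 is refused whole. A call with a gripper value outside its range is refused whole. The fingers move at their own pace and stop on an object; "squeeze" is the grip in N (left out, the last holds). Time passes only in rows, so rows that do not move let the fingers close. It gives the time, the measured TCP pose, the force, the opening and the grip force at its end, in the units of the state.
- env.read_state(): the state, without advancing time (a new reading comes with each control period).
- optics.grab_frame(name): name is "side" or "top" or "wrist"; returns the picture (400x640x3 uint8, red, green, blue); there is no depth.
- optics.camera_params(name): a dict with "camera_matrix" (3x3 intrinsics, pixels), "rvec" (rotation vector, rad) and "tvec" (3), from world to camera coordinates, as OpenCV has them; the wrist camera has in their place "hand_eye" (4x4, takes a point from camera to tool coordinates, whose origin is the TCP and whose axes are the flange's). Camera axes: x right, y down, z forward; pixel columns grow to the right and rows downward; lengths in m; the calibration is good to about 2 mm. A picture is of the moment at which its call begins: read the wrist's pose just before it. camera_params takes no time and is no camera call.
- env.hand_in(): hands the job in; it is judged then, once.
The state is a dict: "time": time; "joints": joint angles; "joint_velocities": joint speeds; "effort": joint torques, N m; "tcp_pos": TCP position; "ee_rot": TCP orientation; "contact_force": force on the tool from outside, world axes, zero at the start; "ft_torque": the same for the moment, N m; "grip_width": finger opening in m; "gripper_force": force on a finger pad.
Only numpy, scipy, OpenCV 4.12 (cv2) and the standard library are available. Lean on these libraries where they do the work, as an engineer would, in place of code of your own. Each camera call takes 0.05 s, during which the arm holds its last target. There are 200 camera calls.

## Working session

There is one attempt and no reset: what is moved stays moved. The work goes in short steps, Python scripts to look and compute and a tool call to move; the robot and the scene stay as the last step left them, time stands still between calls to the robot, and variables do not carry over. Pictures are saved under pics/ and viewed, at most 10 in all, crops included, and the job is handed in when it is done.

Besides the shell and the picture viewer there is one more tool, called by a JSON object that holds its "method" and its "body", one argument or row to a line. apply_moves: Moves the arm, as the interface text tells. Its arguments: {"type":"object","properties":{"rows":{"type":"array"},"squeeze":{"type":"number"}},"required":["rows"]}

```bash
mkdir -p pics; ls
python3 - <<'E'
from workcell import env, optics
import cv2
for n in("top","side"):
    cv2.imwrite(f"pics/{n}0.png",optics.grab_frame(n)[:,:,::-1])
    print(n,optics.camera_params(n))
print(optics.camera_params("wrist"))
print(env.read_state())
E
```

```text
pics
top {'camera_matrix': array([[364.73314239,   0.        , 317.38947308],
       [  0.        , 364.73314239, 206.32103667],
       [  0.        ,   0.        ,   1.        ]]), 'rvec': array([ 2.21760932, -2.17411095,  0.03853231]), 'tvec': array([-0.03332202,  0.52262681,  0.93650386])}
side {'camera_matrix': array([[396.33938522,   0.        , 325.46947522],
       [  0.        , 396.33938522, 197.73318831],
       [  0.        ,   0.        ,   1.        ]]), 'rvec': array([ 2.09169159e+00, -1.42558489e-02,  5.77997532e-04]), 'tvec': array([-0.54728201,  0.05405403,  1.17271997])}
{'camera_matrix': array([[305.49243371,   0.        , 322.59825224],
       [  0.        , 305.49243371, 200.0656841 ],
       [  0.        ,   0.        ,   1.        ]]), 'hand_eye': array([[ 8.67792784e-04, -9.64331765e-01, -2.64695096e-01,
         6.80022292e-02],
       [ 9.99999326e-01,  6.32781938e-04,  9.73121450e-04,
        -3.42161548e-04],
       [-7.70917650e-04, -2.64695762e-01,  9.64331664e-01,
        -1.32274651e-01],
       [ 0.00000000e+00,  0.00000000e+00,  0.00000000e+00,
         1.00000000e+00]])}
{'time': 0.1, 'joints': array([ 1.26518704,  0.6292039 ,  0.03847074,  1.51830178, -0.02700638,
        0.99631837, -0.0200333 ]), 'joint_velocities': array([-0.00236348, -0.00198772,  0.0004478 , -0.00167163,  0.00092394,
        0.00096531,  0.0018243 ]), 'effort': array([ 3.57964302e-03, -5.64523852e+01,  1.23111192e+00, -1.93971956e+01,
        1.13395555e-02,  5.44726179e-03, -2.82291131e-05]), 'tcp_pos': array([ 0.1542693 , -0.63084994,  0.24150295]), 'ee_rot': array([ 9.92823184e-01,  1.19588424e-01, -1.15066152e-04, -8.48614633e-04]), 'contact_force': array([ 0.77304378, -0.49693433, -0.38215074]), 'ft_torque': array([-0.0021472 ,  0.00754376,  0.02481091]), 'gripper_force': 0.0, 'grip_width': 0.08549956697710015}
```

View pics/top0.png

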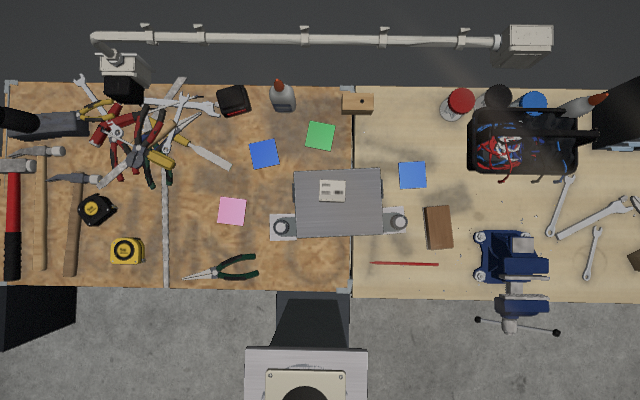

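View pics/side0.png

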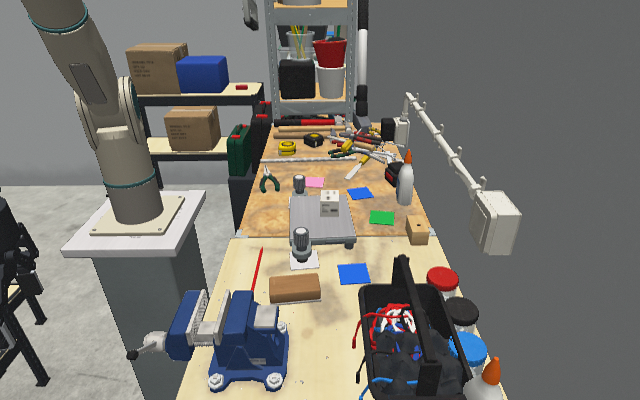

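The top view shows the plate at about (338,203), with its knobs near (283,227) and (399,222). The side view shows the right knob at (301,240) and the left at (299,183). Next I'll enlarge the top view and locate the knobs precisely.

```bash
cat > h.py <<'E'
import numpy as np,cv2
from workcell import env,optics
def onplane(n,uv,z):
    p=optics.camera_params(n);R=cv2.Rodrigues(p['rvec'])[0];t=p['tvec']
    d=R.T@np.linalg.solve(p['camera_matrix'],[uv[0],uv[1],1.]);c=-R.T@t
    return c+d*(z-c[2])/d[2]
def proj(n,P):
    p=optics.camera_params(n);return cv2.projectPoints(np.float64(P).reshape(-1,1,3),p['rvec'],p['tvec'],p['camera_matrix'],None)[0][:,0]
E
python3 - <<'E'
from h import *
im=cv2.imread("pics/top0.png");sd=cv2.imread("pics/side0.png")
a=cv2.resize(im[160:250,255:425],None,fx=4.6,fy=4.6,interpolation=cv2.INTER_CUBIC)[:,:780]
cv2.imwrite("pics/c.png",a)
for uv in((283,227),(399,222)): print(onplane("top",uv,.092))
# plate top corners guess by mask
hsv=cv2.cvtColor(im,cv2.COLOR_BGR2HSV)
m=((hsv[:,:,1]<40)&(hsv[:,:,2]>100)&(hsv[:,:,2]<175)).astype(np.uint8)*255
m[:,:290]=0;m[:,388:]=0;m[:160]=0;m[245:]=0
m=cv2.morphologyEx(m,cv2.MORPH_OPEN,np.ones((9,9)))
c=max(cv2.findContours(m,0,2)[0],key=cv2.contourArea)
r=cv2.minAreaRect(c);print(r)
b=[onplane("top",q,.046) for q in cv2.boxPoints(r)];b=np.array(b);print(b, np.linalg.norm(np.diff(b,axis=0),axis=1))
E
```

```text
[0.46903505 0.05694852 0.092     ]
[ 0.48636786 -0.21757147  0.092     ]
((340.645263671875, 202.3415069580078), (66.41551208496094, 91.43535614013672), 87.51044464111328)
[[ 0.6089896   0.03849182  0.046     ]
 [ 0.6233538  -0.19068188  0.046     ]
 [ 0.45730953 -0.19985693  0.046     ]
 [ 0.44283115  0.02750606  0.046     ]] [0.22962342 0.16629757 0.22782351]
```

View pics/c.png

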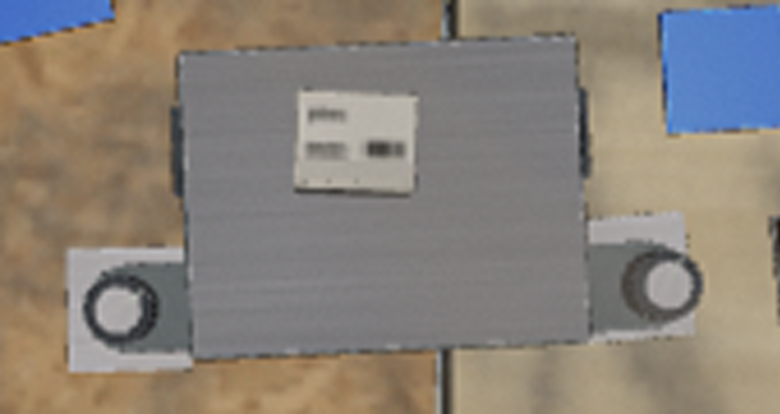

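The enlarged view shows the knob top faces at (121,308) and (668,285) in crop pixels. The plate corners are at (179,54), (574,37), (589,340) and (193,358).

```bash
python3 - <<'E'
from h import *
f=lambda u,v:((u+.5)/4.6+255-.5,(v+.5)/4.6+160-.5)
C=np.array([onplane("top",f(*q),.046) for q in((179,54),(574,37),(589,340),(193,358))])
print(np.linalg.norm(np.roll(C,-1,0)-C,axis=1))
c=C.mean(0);y=(C[0]-C[1]+C[3]-C[2])[:2];y/=np.linalg.norm(y);x=np.array([y[1],-y[0]])
print("centre",c,"yaw",np.degrees(np.arctan2(x[1],x[0])))
for s in(1,-1):print("pred",c[:2]-.055*x+s*.142*y)
K=[onplane("top",f(*q),.092) for q in((121,308),(668,285))];print(K,np.linalg.norm(K[0]-K[1]))
print(proj("side",K))
from scipy.spatial.transform import Rotation as R
s=env.read_state();print(R.from_quat(s['ee_rot']).as_matrix())
E
python3 -c "
import cv2;im=cv2.imread('pics/side0.png')[160:280,250:370];cv2.imwrite('pics/c2.png',cv2.resize(im,None,fx=5,fy=5))"
```

```text
[0.21585777 0.16513756 0.21473944 0.16587143]
centre [ 0.53262035 -0.07461598  0.046     ] yaw 3.6585617572413334
pred [0.46867134 0.06358505]
pred [ 0.48679354 -0.21983617]
[array([0.46996516, 0.06192632, 0.092     ]), array([ 0.4874354 , -0.21951331,  0.092     ])] 0.28198133357227495
[[299.18258427 177.22625055]
 [300.96544235 230.90286825]]
[[ 9.71397191e-01  2.37460126e-01 -4.31449660e-04]
 [ 2.37460516e-01 -9.71395777e-01  1.65752740e-03]
 [-2.55117128e-05 -1.71256972e-03 -9.99998533e-01]]
```

View pics/c2.png

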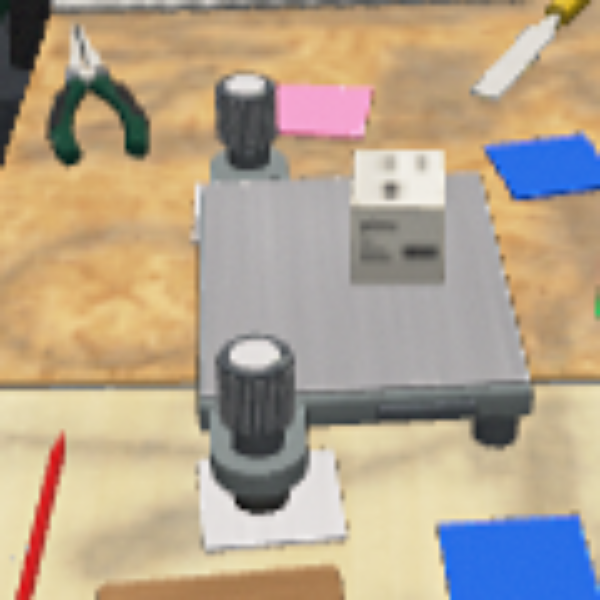

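Side-view knob tops at about (299.2,177.2) and (301.0,230.4) match the projected positions, so the pose agrees in both views. The knobs are at left (0.4697, 0.0625) and right (0.4873, -0.2197). First move: rise and pre-turn the wrist.

{"method": "apply_moves", "body": {
  "rows": [
    {"wz": -1, "tz": -0.2, "gripper": 1},
    {"wz": -1, "tz": -0.2, "gripper": 1},
    {"wz": -1, "tz": -0.2, "gripper": 1},
    {"wz": -1, "tz": -0.2, "gripper": 1},
    {"wz": -1, "tz": -0.2, "gripper": 1},
    {"wz": -1, "tz": -0.2, "gripper": 1},
    {"wz": -1, "gripper": 1},
    {"wz": -1, "gripper": 1}
  ],
  "squeeze": 40
}}

```text
invalid input
```

```bash
cat >> h.py <<'E'
from scipy.spatial.transform import Rotation as Ro
def delta(target):
    s=env.read_state();M=Ro.from_quat(s['ee_rot']).as_matrix()
    print("t",round(s['time'],2),"tcp",s['tcp_pos'].round(4),"yaw",round(np.degrees(np.arctan2(M[1,0],M[0,0])),1),"zaxis",M[:,2].round(4),"j",s['joints'].round(2))
    print("F",s['contact_force'].round(2),"T",s['ft_torque'].round(3),s['grip_width'])
    print("units",(M.T@(np.array(target)-s['tcp_pos'])/.05).round(3), "tilt fix (8deg units)",(Ro.align_vectors([[0,0,-1]],[M[:,2]])[0].as_rotvec()@M/np.radians(8)).round(3))
E
python3 -c "
from h import *
delta([.4873,-.2197,.15])"
```

```text
t 0.1 tcp [ 0.1543 -0.6308  0.2415] yaw 13.7 zaxis [-4.0e-04  1.7e-03 -1.0e+00] j [ 1.27  0.63  0.04  1.52 -0.03  1.   -0.02]
F [ 0.77 -0.5  -0.38] T [-0.002  0.008  0.025] 0.08549956697710015
units [ 8.423 -6.403  1.841] tilt fix (8deg units) [-0.012  0.     0.   ]
```

{"method": "apply_moves", "body": {
  "rows": [
    {"wx": 0, "wy": 0, "wz": -1, "tx": 0, "ty": 0, "tz": -0.2, "gripper": 1},
    {"wx": 0, "wy": 0, "wz": -1, "tx": 0, "ty": 0, "tz": -0.2, "gripper": 1},
    {"wx": 0, "wy": 0, "wz": -1, "tx": 0, "ty": 0, "tz": -0.2, "gripper": 1},
    {"wx": 0, "wy": 0, "wz": -1, "tx": 0, "ty": 0, "tz": -0.2, "gripper": 1},
    {"wx": 0, "wy": 0, "wz": -1, "tx": 0, "ty": 0, "tz": -0.2, "gripper": 1},
    {"wx": 0, "wy": 0, "wz": -1, "tx": 0, "ty": 0, "tz": -0.2, "gripper": 1},
    {"wx": 0, "wy": 0, "wz": -1, "tx": 0, "ty": 0, "tz": 0, "gripper": 1},
    {"wx": 0, "wy": 0, "wz": -1, "tx": 0, "ty": 0, "tz": 0, "gripper": 1}
  ],
  "squeeze": 40
}}

```text
time: 0.9
tcp_pos: [0.1543, -0.6313, 0.3022]
ee_rot: [0.777, 0.63, 0.0, -0.0]
contact_force: [-0.0, -0.6, 0.1]
grip_width: 0.0856
gripper_force: 0.0
```

```bash
python3 -c "
from h import *
delta([.4873,-.2197,.15])"
```

```text
t 0.9 tcp [ 0.1543 -0.6313  0.3022] yaw 78.1 zaxis [-1.e-04  2.e-04 -1.e+00] j [ 1.44  0.59 -0.26  1.43  0.16  1.14  0.95]
F [-0.02 -0.55  0.1 ] T [-0.016  0.016  0.027] 0.08563484342254436
units [9.431 4.814 3.046] tilt fix (8deg units) [-0.001 -0.001  0.   ]
```

{"method": "apply_moves", "body": {
  "rows": [
    {"wx": 0, "wy": 0, "wz": 0, "tx": 0.7, "ty": 0.36, "tz": 0, "gripper": 1},
    {"wx": 0, "wy": 0, "wz": 0, "tx": 0.7, "ty": 0.36, "tz": 0, "gripper": 1},
    {"wx": 0, "wy": 0, "wz": 0, "tx": 0.7, "ty": 0.36, "tz": 0, "gripper": 1},
    {"wx": 0, "wy": 0, "wz": 0, "tx": 0.7, "ty": 0.36, "tz": 0, "gripper": 1},
    {"wx": 0, "wy": 0, "wz": 0, "tx": 0.7, "ty": 0.36, "tz": 0, "gripper": 1},
    {"wx": 0, "wy": 0, "wz": 0, "tx": 0.7, "ty": 0.36, "tz": 0, "gripper": 1},
    {"wx": 0, "wy": 0, "wz": 0, "tx": 0.7, "ty": 0.36, "tz": 0, "gripper": 1},
    {"wx": 0, "wy": 0, "wz": 0, "tx": 0.7, "ty": 0.36, "tz": 0, "gripper": 1}
  ]
}}

```text
time: 1.7
tcp_pos: [0.3551, -0.3869, 0.3021]
ee_rot: [0.779, 0.627, -0.0, -0.0]
contact_force: [0.1, 0.4, 0.1]
grip_width: 0.0852
gripper_force: 0.0
```

{"method": "apply_moves", "body": {
  "rows": [
    {"wx": 0, "wy": 0, "wz": 0, "tx": 0.7, "ty": 0.36, "tz": 0.2, "gripper": 1},
    {"wx": 0, "wy": 0, "wz": 0, "tx": 0.7, "ty": 0.36, "tz": 0.4, "gripper": 1},
    {"wx": 0, "wy": 0, "wz": 0, "tx": 0.7, "ty": 0.36, "tz": 0.5, "gripper": 1},
    {"wx": 0, "wy": 0, "wz": 0, "tx": 0.7, "ty": 0.36, "tz": 0.5, "gripper": 1},
    {"wx": 0, "wy": 0, "wz": 0, "tx": 0.7, "ty": 0.36, "tz": 0.5, "gripper": 1},
    {"wx": 0, "wy": 0, "wz": 0, "tx": 0.3, "ty": 0.1, "tz": 0.5, "gripper": 1},
    {"wx": 0, "wy": 0, "wz": 0, "tx": 0, "ty": 0, "tz": 0.4, "gripper": 1},
    {"wx": 0, "wy": 0, "wz": 0, "tx": 0, "ty": 0, "tz": 0, "gripper": 1}
  ]
}}

```text
time: 2.5
tcp_pos: [0.486, -0.2214, 0.1497]
ee_rot: [0.778, 0.628, -0.001, -0.003]
contact_force: [-0.9, 0.6, -0.4]
grip_width: 0.0857
gripper_force: 0.0
```

Run:
```python
from h import *
delta([.4873,-.2197,.070])
s=env.read_state();im=optics.grab_frame("wrist")[:,:,::-1];cv2.imwrite("pics/w1.png",im)
p=optics.camera_params("wrist");M=Ro.from_quat(s['ee_rot']).as_matrix()
T=np.eye(4);T[:3,:3]=M;T[:3,3]=s['tcp_pos'];T=np.linalg.inv(T@p['hand_eye'])
q=T@[.4873,-.2197,.092,1];q=p['camera_matrix']@q[:3];print("knob top expected",q[:2]/q[2])
```

```text
t 2.5 tcp [ 0.486  -0.2214  0.1497] yaw 77.8 zaxis [-0.0058  0.0024 -1.    ] j [ 0.56  0.61 -0.28  1.92  0.26  0.66 -0.09]
F [-0.9   0.59 -0.36] T [-0.062  0.022 -0.021] 0.08568500242656885
units [0.037 0.029 1.593] tilt fix (8deg units) [-0.044 -0.008 -0.   ]
knob top expected [323.19015475 219.97725127]
```

View pics/w1.png

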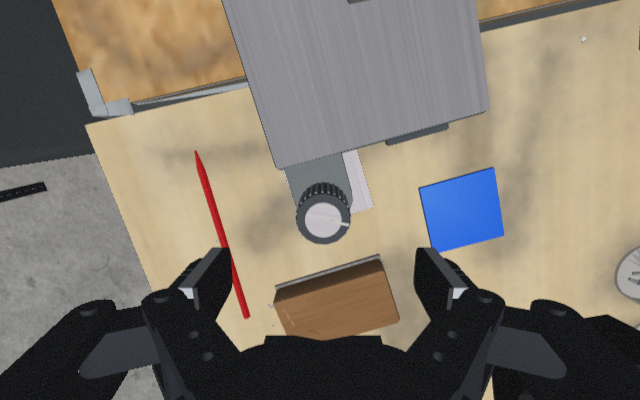

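The knob top is at (323,220), exactly where expected. Descend and close.

{"method": "apply_moves", "body": {
  "rows": [
    {"wx": -0.02, "wy": 0, "wz": 0, "tx": 0.03, "ty": 0.03, "tz": 0.4, "gripper": 1},
    {"wx": 0, "wy": 0, "wz": 0, "tx": 0, "ty": 0, "tz": 0.5, "gripper": 1},
    {"wx": 0, "wy": 0, "wz": 0, "tx": 0, "ty": 0, "tz": 0.4, "gripper": 1},
    {"wx": 0, "wy": 0, "wz": 0, "tx": 0, "ty": 0, "tz": 0.25, "gripper": 1},
    {"wx": 0, "wy": 0, "wz": 0, "tx": 0, "ty": 0, "tz": 0, "gripper": 1},
    {"wx": 0, "wy": 0, "wz": 0, "tx": 0, "ty": 0, "tz": 0, "gripper": 1}
  ]
}}

```text
time: 3.15
tcp_pos: [0.4902, -0.2223, 0.0757]
ee_rot: [0.779, 0.627, 0.001, 0.002]
contact_force: [0.7, 0.3, -0.3]
grip_width: 0.0855
gripper_force: 0.0
```

```bash
python3 -c "
from h import *
delta([.4873,-.2197,.072])"
```

```text
t 3.15 tcp [ 0.4902 -0.2223  0.0757] yaw 77.7 zaxis [ 0.004  -0.0012 -1.    ] j [ 0.52  0.72 -0.22  1.96  0.32  0.48 -0.15]
F [ 0.74  0.26 -0.3 ] T [ 0.056 -0.055 -0.043] 0.08550623674066243
units [ 0.038 -0.069  0.074] tilt fix (8deg units) [0.029 0.002 0.   ]
```

{"method": "apply_moves", "body": {
  "rows": [
    {"wx": 0, "wy": 0, "wz": 0, "tx": 0, "ty": 0, "tz": 0, "gripper": 0},
    {"wx": 0, "wy": 0, "wz": 0, "tx": 0, "ty": 0, "tz": 0, "gripper": -0.1},
    {"wx": 0, "wy": 0, "wz": 0, "tx": 0, "ty": 0, "tz": 0, "gripper": -0.3},
    {"wx": 0, "wy": 0, "wz": 0, "tx": 0, "ty": 0, "tz": 0, "gripper": -0.5},
    {"wx": 0, "wy": 0, "wz": 0, "tx": 0, "ty": 0, "tz": 0, "gripper": -0.5},
    {"wx": 0, "wy": 0, "wz": 0, "tx": 0, "ty": 0, "tz": 0, "gripper": -0.5}
  ],
  "squeeze": 25
}}

```text
time: 3.75
tcp_pos: [0.4865, -0.2213, 0.0752]
ee_rot: [0.779, 0.627, -0.001, -0.001]
contact_force: [-6.7, 1.8, 9.6]
grip_width: 0.0353
gripper_force: 27.2
```

```bash
python3 -c "
from h import *
delta([.4873,-.2197,.072])"
```

```text
t 3.75 tcp [ 0.4865 -0.2213  0.0752] yaw 77.7 zaxis [-3.4e-03 -1.0e-04 -1.0e+00] j [ 0.52  0.72 -0.22  1.97  0.32  0.49 -0.15]
F [-6.72  1.84  9.55] T [0.375 1.403 0.03 ] 0.03529442530557515
units [0.036 0.009 0.065] tilt fix (8deg units) [-0.024  0.006 -0.   ]
```

{"method": "apply_moves", "body": {
  "rows": [
    {"wx": 0, "wy": 0, "wz": 0, "tx": 0, "ty": -0.02, "tz": -0.01, "gripper": -0.5},
    {"wx": 0, "wy": 0, "wz": 0, "tx": 0, "ty": 0, "tz": 0, "gripper": -0.5},
    {"wx": 0, "wy": 0, "wz": 0, "tx": 0, "ty": 0, "tz": 0, "gripper": -0.5}
  ]
}}

```text
time: 4.05
tcp_pos: [0.4864, -0.2213, 0.0756]
ee_rot: [0.779, 0.627, -0.001, -0.0]
contact_force: [-6.0, 0.7, 5.7]
grip_width: 0.035
gripper_force: 26.8
```

```bash
python3 -c "
from h import *
delta([.4873,-.2197,.072])"
```

```text
t 4.05 tcp [ 0.4864 -0.2213  0.0756] yaw 77.7 zaxis [-1.6e-03 -2.0e-04 -1.0e+00] j [ 0.52  0.72 -0.22  1.97  0.32  0.48 -0.15]
F [-6.01  0.7   5.72] T [ 0.248  0.976 -0.028] 0.03500419744407604
units [0.035 0.011 0.072] tilt fix (8deg units) [-0.011  0.004 -0.   ]
```

{"method": "apply_moves", "body": {
  "rows": [
    {"wx": 0, "wy": 0, "wz": 0, "tx": 0, "ty": -0.03, "tz": -0.014, "gripper": -0.5},
    {"wx": 0, "wy": 0, "wz": 0, "tx": 0, "ty": 0, "tz": 0, "gripper": -0.5},
    {"wx": 0, "wy": 0, "wz": 0, "tx": 0, "ty": 0, "tz": 0, "gripper": -0.5}
  ]
}}

```text
time: 4.35
tcp_pos: [0.4862, -0.2212, 0.0759]
ee_rot: [0.779, 0.627, 0.0, 0.0]
contact_force: [-3.8, 0.5, 3.0]
grip_width: 0.0353
gripper_force: 26.5
```

```bash
python3 -c "
from h import *
delta([.4873,-.2197,.072])"
```

```text
t 4.35 tcp [ 0.4862 -0.2212  0.0759] yaw 77.7 zaxis [ 7.e-04 -4.e-04 -1.e+00] j [ 0.52  0.72 -0.22  1.97  0.32  0.48 -0.15]
F [-3.8   0.51  3.03] T [0.138 0.73  0.071] 0.03531458568605459
units [0.034 0.014 0.079] tilt fix (8deg units) [0.006 0.002 0.   ]
```

{"method": "apply_moves", "body": {
  "rows": [
    {"wx": 0, "wy": 0, "wz": 0, "tx": 0, "ty": -0.05, "tz": -0.008, "gripper": -0.5},
    {"wx": 0, "wy": 0, "wz": 0.5, "tx": 0, "ty": 0, "tz": 0, "gripper": -0.5},
    {"wx": 0, "wy": 0, "wz": 0.5, "tx": 0, "ty": 0, "tz": 0, "gripper": -0.5},
    {"wx": 0, "wy": 0, "wz": 0.5, "tx": 0, "ty": 0, "tz": 0, "gripper": -0.5},
    {"wx": 0, "wy": 0, "wz": 0, "tx": 0, "ty": 0, "tz": 0, "gripper": -0.5},
    {"wx": 0, "wy": 0, "wz": 0, "tx": 0, "ty": 0, "tz": 0, "gripper": -0.5}
  ]
}}

```text
time: 4.95
tcp_pos: [0.4857, -0.221, 0.0764]
ee_rot: [0.839, 0.543, 0.002, 0.002]
contact_force: [0.6, -0.5, -3.3]
grip_width: 0.0356
gripper_force: 26.1
```

```bash
python3 -c "
from h import *
delta([.4873,-.2197,.072])"
```

```text
t 4.95 tcp [ 0.4857 -0.221   0.0764] yaw 65.8 zaxis [ 0.0044 -0.0012 -1.    ] j [ 0.49  0.72 -0.17  1.98  0.25  0.46 -0.28]
F [ 0.64 -0.46 -3.35] T [-0.376 -0.158 -0.054] 0.03558711340662413
units [0.038 0.019 0.088] tilt fix (8deg units) [ 0.032 -0.005  0.   ]
```

{"method": "apply_moves", "body": {
  "rows": [
    {"wx": 0, "wy": 0, "wz": 0, "tx": 0, "ty": 0, "tz": 0.006, "gripper": -0.5},
    {"wx": 0, "wy": 0, "wz": 0.35, "tx": 0, "ty": 0, "tz": 0, "gripper": -0.5},
    {"wx": 0, "wy": 0, "wz": 0, "tx": 0, "ty": 0, "tz": 0, "gripper": -0.5},
    {"wx": 0, "wy": 0, "wz": 0, "tx": 0, "ty": 0, "tz": 0, "gripper": -0.5}
  ]
}}

```text
time: 5.35
tcp_pos: [0.4856, -0.221, 0.0763]
ee_rot: [0.853, 0.523, 0.002, 0.002]
contact_force: [1.7, -2.3, -2.0]
grip_width: 0.0349
gripper_force: 26.2
```

{"method": "apply_moves", "body": {
  "rows": [
    {"wx": 0, "wy": 0, "wz": 0.4, "tx": 0, "ty": 0, "tz": 0, "gripper": -0.5},
    {"wx": 0, "wy": 0, "wz": 0, "tx": 0, "ty": 0, "tz": 0, "gripper": -0.5},
    {"wx": 0, "wy": 0, "wz": 0, "tx": 0, "ty": 0, "tz": 0, "gripper": -0.5}
  ]
}}

```text
time: 5.65
tcp_pos: [0.4855, -0.221, 0.0763]
ee_rot: [0.867, 0.499, 0.001, 0.001]
contact_force: [1.6, -1.8, -1.6]
grip_width: 0.0353
gripper_force: 26.2
```

{"method": "apply_moves", "body": {
  "rows": [
    {"wx": 0, "wy": 0, "wz": 0.4, "tx": 0, "ty": 0, "tz": 0, "gripper": -0.5},
    {"wx": 0, "wy": 0, "wz": 0, "tx": 0, "ty": 0, "tz": 0, "gripper": -0.5},
    {"wx": 0, "wy": 0, "wz": 0, "tx": 0, "ty": 0, "tz": 0, "gripper": -0.5}
  ]
}}

```text
time: 5.95
tcp_pos: [0.4853, -0.2209, 0.0762]
ee_rot: [0.88, 0.474, 0.001, 0.001]
contact_force: [2.5, -1.4, -0.4]
grip_width: 0.0354
gripper_force: 26.2
```

{"method": "apply_moves", "body": {
  "rows": [
    {"wx": 0, "wy": 0, "wz": 0.4, "tx": 0, "ty": 0, "tz": 0, "gripper": -0.5},
    {"wx": 0, "wy": 0, "wz": 0, "tx": 0, "ty": 0, "tz": 0, "gripper": -0.5},
    {"wx": 0, "wy": 0, "wz": 0, "tx": 0, "ty": 0, "tz": 0, "gripper": -0.5}
  ]
}}

```text
time: 6.25
tcp_pos: [0.4853, -0.2209, 0.0762]
ee_rot: [0.893, 0.45, 0.001, 0.001]
contact_force: [1.6, -1.8, -1.3]
grip_width: 0.0351
gripper_force: 26.2
```

{"method": "apply_moves", "body": {
  "rows": [
    {"wx": 0, "wy": 0, "wz": 0.4, "tx": 0, "ty": 0, "tz": 0, "gripper": -0.5},
    {"wx": 0, "wy": 0, "wz": 0, "tx": 0, "ty": 0, "tz": 0, "gripper": -0.5},
    {"wx": 0, "wy": 0, "wz": 0, "tx": 0, "ty": 0, "tz": 0, "gripper": -0.5}
  ]
}}

```text
time: 6.55
tcp_pos: [0.4852, -0.2209, 0.0762]
ee_rot: [0.905, 0.425, 0.001, 0.001]
contact_force: [1.8, -1.8, -1.2]
grip_width: 0.0351
gripper_force: 26.2
```

```bash
python3 -c "
from h import *
delta([.4873,-.2197,.072])"
```

```text
t 6.55 tcp [ 0.4852 -0.2209  0.0762] yaw 50.2 zaxis [ 3.5e-03 -9.0e-04 -1.0e+00] j [ 0.44  0.71 -0.1   1.98  0.15  0.45 -0.46]
F [ 1.82 -1.81 -1.23] T [-0.638 -0.653 -0.089] 0.03511138326785093
units [0.045 0.018 0.084] tilt fix (8deg units) [ 0.023 -0.011 -0.   ]
```

{"method": "apply_moves", "body": {
  "rows": [
    {"wx": 0, "wy": 0, "wz": 0.3, "tx": 0, "ty": 0, "tz": 0, "gripper": -0.5},
    {"wx": 0, "wy": 0, "wz": 0.3, "tx": 0, "ty": 0, "tz": 0, "gripper": -0.5},
    {"wx": 0, "wy": 0, "wz": 0, "tx": 0, "ty": 0, "tz": 0, "gripper": -0.5},
    {"wx": 0, "wy": 0, "wz": 0, "tx": 0, "ty": 0, "tz": 0, "gripper": -0.5}
  ]
}}

```text
time: 6.95
tcp_pos: [0.4851, -0.2207, 0.0762]
ee_rot: [0.923, 0.385, 0.001, 0.001]
contact_force: [3.1, -2.6, -0.8]
grip_width: 0.0353
gripper_force: 26.2
```

```bash
python3 -c "
from h import *
delta([.4873,-.2197,.072])"
```

```text
t 6.95 tcp [ 0.4851 -0.2207  0.0762] yaw 45.3 zaxis [ 3.2e-03 -8.0e-04 -1.0e+00] j [ 0.43  0.71 -0.08  1.98  0.11  0.45 -0.52]
F [ 3.15 -2.59 -0.82] T [-0.755 -0.724 -0.053] 0.03528597839789541
units [0.046 0.017 0.084] tilt fix (8deg units) [ 0.021 -0.012  0.   ]
```

{"method": "apply_moves", "body": {
  "rows": [
    {"wx": 0, "wy": 0, "wz": 0.3, "tx": 0, "ty": 0, "tz": 0, "gripper": -0.5},
    {"wx": 0, "wy": 0, "wz": 0.3, "tx": 0, "ty": 0, "tz": 0, "gripper": -0.5},
    {"wx": 0, "wy": 0, "wz": 0, "tx": 0, "ty": 0, "tz": 0, "gripper": -0.5},
    {"wx": 0, "wy": 0, "wz": 0, "tx": 0, "ty": 0, "tz": 0, "gripper": -0.5}
  ]
}}

```text
time: 7.35
tcp_pos: [0.485, -0.2207, 0.0762]
ee_rot: [0.938, 0.346, 0.001, 0.001]
contact_force: [1.7, -1.3, -0.1]
grip_width: 0.0348
gripper_force: 26.2
```

{"method": "apply_moves", "body": {
  "rows": [
    {"wx": 0, "wy": 0, "wz": 0.3, "tx": 0, "ty": 0, "tz": 0, "gripper": -0.5},
    {"wx": 0, "wy": 0, "wz": 0.3, "tx": 0, "ty": 0, "tz": 0, "gripper": -0.5},
    {"wx": 0, "wy": 0, "wz": 0, "tx": 0, "ty": 0, "tz": 0, "gripper": -0.5},
    {"wx": 0, "wy": 0, "wz": 0, "tx": 0, "ty": 0, "tz": 0, "gripper": -0.5}
  ]
}}

```text
time: 7.75
tcp_pos: [0.4848, -0.2206, 0.0761]
ee_rot: [0.952, 0.307, 0.001, 0.001]
contact_force: [2.9, -1.8, 0.4]
grip_width: 0.0352
gripper_force: 26.3
```

```bash
python3 -c "
from h import *
delta([.4873,-.2197,.072])"
```

```text
t 7.75 tcp [ 0.4848 -0.2206  0.0761] yaw 35.7 zaxis [ 2.7e-03 -6.0e-04 -1.0e+00] j [ 0.4   0.71 -0.04  1.98  0.05  0.45 -0.62]
F [ 2.91 -1.79  0.38] T [-0.652 -0.742 -0.078] 0.03522710089873934
units [0.051 0.014 0.082] tilt fix (8deg units) [ 0.014 -0.013  0.   ]
```

{"method": "apply_moves", "body": {
  "rows": [
    {"wx": 0, "wy": 0, "wz": 0.3, "tx": 0, "ty": 0, "tz": 0, "gripper": -0.5},
    {"wx": 0, "wy": 0, "wz": 0.3, "tx": 0, "ty": 0, "tz": 0, "gripper": -0.5},
    {"wx": 0, "wy": 0, "wz": 0, "tx": 0, "ty": 0, "tz": 0, "gripper": -0.5},
    {"wx": 0, "wy": 0, "wz": 0, "tx": 0, "ty": 0, "tz": 0, "gripper": -0.5}
  ]
}}

```text
time: 8.15
tcp_pos: [0.4848, -0.2206, 0.0761]
ee_rot: [0.964, 0.267, 0.001, 0.001]
contact_force: [3.0, -1.3, -0.4]
grip_width: 0.0352
gripper_force: 26.3
```

```bash
python3 -c "
from h import *
delta([.4873,-.2197,.072])"
```

```text
t 8.15 tcp [ 0.4848 -0.2206  0.0761] yaw 30.9 zaxis [ 2.6e-03 -5.0e-04 -1.0e+00] j [ 0.38  0.71 -0.01  1.98  0.02  0.45 -0.68]
F [ 3.03 -1.34 -0.42] T [-0.496 -0.645 -0.071] 0.03521889077400628
units [0.052 0.011 0.082] tilt fix (8deg units) [ 0.013 -0.014 -0.   ]
```

{"method": "apply_moves", "body": {
  "rows": [
    {"wx": 0, "wy": 0, "wz": 0.3, "tx": 0, "ty": 0, "tz": 0, "gripper": -0.5},
    {"wx": 0, "wy": 0, "wz": 0.3, "tx": 0, "ty": 0, "tz": 0, "gripper": -0.5},
    {"wx": 0, "wy": 0, "wz": 0, "tx": 0, "ty": 0, "tz": 0, "gripper": -0.5},
    {"wx": 0, "wy": 0, "wz": 0, "tx": 0, "ty": 0, "tz": 0, "gripper": -0.5}
  ]
}}

```text
time: 8.55
tcp_pos: [0.4847, -0.2205, 0.0761]
ee_rot: [0.974, 0.226, 0.001, 0.0]
contact_force: [2.1, 0.2, 0.1]
grip_width: 0.0355
gripper_force: 26.3
```

{"method": "apply_moves", "body": {
  "rows": [
    {"wx": 0, "wy": 0, "wz": 0.3, "tx": 0, "ty": 0, "tz": 0, "gripper": -0.5},
    {"wx": 0, "wy": 0, "wz": 0.3, "tx": 0, "ty": 0, "tz": 0, "gripper": -0.5},
    {"wx": 0, "wy": 0, "wz": 0, "tx": 0, "ty": 0, "tz": 0, "gripper": -0.5},
    {"wx": 0, "wy": 0, "wz": 0, "tx": 0, "ty": 0, "tz": 0, "gripper": -0.5}
  ]
}}

```text
time: 8.95
tcp_pos: [0.4847, -0.2204, 0.076]
ee_rot: [0.983, 0.185, 0.001, 0.0]
contact_force: [1.9, -0.6, 0.7]
grip_width: 0.035
gripper_force: 26.4
```

{"method": "apply_moves", "body": {
  "rows": [
    {"wx": 0, "wy": 0, "wz": 0.3, "tx": 0, "ty": 0, "tz": 0, "gripper": -0.5},
    {"wx": 0, "wy": 0, "wz": 0.3, "tx": 0, "ty": 0, "tz": 0, "gripper": -0.5},
    {"wx": 0, "wy": 0, "wz": 0, "tx": 0, "ty": 0, "tz": 0, "gripper": -0.5},
    {"wx": 0, "wy": 0, "wz": 0, "tx": 0, "ty": 0, "tz": 0, "gripper": -0.5}
  ]
}}

```text
time: 9.35
tcp_pos: [0.4846, -0.2203, 0.076]
ee_rot: [0.99, 0.144, 0.001, 0.0]
contact_force: [1.5, 1.2, 0.2]
grip_width: 0.035
gripper_force: 26.4
```

```bash
python3 -c "
from h import *
delta([.4873,-.2197,.072])"
```

```text
t 9.35 tcp [ 0.4846 -0.2203  0.076 ] yaw 16.5 zaxis [ 2.2e-03 -2.0e-04 -1.0e+00] j [ 0.34  0.71  0.05  1.98 -0.07  0.45 -0.84]
F [1.52 1.22 0.16] T [ 0.092 -0.366 -0.065] 0.0349837831419734
units [0.055 0.003 0.081] tilt fix (8deg units) [ 0.006 -0.015  0.   ]
```

{"method": "apply_moves", "body": {
  "rows": [
    {"wx": 0, "wy": 0, "wz": 0.3, "tx": 0, "ty": 0, "tz": 0, "gripper": -0.5},
    {"wx": 0, "wy": 0, "wz": 0.3, "tx": 0, "ty": 0, "tz": 0, "gripper": -0.5},
    {"wx": 0, "wy": 0, "wz": 0, "tx": 0, "ty": 0, "tz": 0, "gripper": -0.5},
    {"wx": 0, "wy": 0, "wz": 0, "tx": 0, "ty": 0, "tz": 0, "gripper": -0.5}
  ]
}}

```text
time: 9.75
tcp_pos: [0.4846, -0.2203, 0.0761]
ee_rot: [0.995, 0.102, 0.001, 0.0]
contact_force: [0.8, 2.9, 3.3]
grip_width: 0.0349
gripper_force: 26.5
```

{"method": "apply_moves", "body": {
  "rows": [
    {"wx": 0, "wy": 0, "wz": 0.3, "tx": 0, "ty": 0, "tz": 0, "gripper": -0.5},
    {"wx": 0, "wy": 0, "wz": 0.1, "tx": 0, "ty": 0, "tz": 0, "gripper": -0.5},
    {"wx": 0, "wy": 0, "wz": 0, "tx": 0, "ty": 0, "tz": 0, "gripper": -0.5},
    {"wx": 0, "wy": 0, "wz": 0, "tx": 0, "ty": 0, "tz": 0, "gripper": -0.5}
  ]
}}

```text
time: 10.15
tcp_pos: [0.4846, -0.2203, 0.0761]
ee_rot: [0.997, 0.074, 0.001, 0.0]
contact_force: [0.2, 4.6, 4.9]
grip_width: 0.0351
gripper_force: 26.8
```

Contact at yaw ≈16.5°. I need about 14–15° past that, so roughly 6.4° more.

{"method": "apply_moves", "body": {
  "rows": [
    {"wx": 0, "wy": 0, "wz": 0.4, "tx": 0, "ty": 0, "tz": 0, "gripper": -0.5},
    {"wx": 0, "wy": 0, "wz": 0, "tx": 0, "ty": 0, "tz": 0, "gripper": -0.5},
    {"wx": 0, "wy": 0, "wz": 0, "tx": 0, "ty": 0, "tz": 0, "gripper": -0.5}
  ]
}}

```text
time: 10.45
tcp_pos: [0.4846, -0.2202, 0.0762]
ee_rot: [0.999, 0.047, 0.001, -0.0]
contact_force: [0.8, 5.0, 5.3]
grip_width: 0.0352
gripper_force: 26.8
```

```bash
python3 -c "
from h import *
delta([.4873,-.2197,.072])"
```

```text
t 10.45 tcp [ 0.4846 -0.2202  0.0762] yaw 5.3 zaxis [ 2.2e-03  1.0e-04 -1.0e+00] j [ 0.31  0.72  0.1   1.98 -0.15  0.45 -0.96]
F [0.77 5.   5.34] T [ 0.782 -0.043  0.033] 0.035206273981029025
units [ 0.054 -0.005  0.084] tilt fix (8deg units) [ 0.001 -0.016  0.   ]
```

{"method": "apply_moves", "body": {
  "rows": [
    {"wx": 0, "wy": 0, "wz": 0.4, "tx": 0, "ty": 0, "tz": 0, "gripper": -0.5},
    {"wx": 0, "wy": 0, "wz": 0, "tx": 0, "ty": 0, "tz": 0, "gripper": -0.5},
    {"wx": 0, "wy": 0, "wz": 0, "tx": 0, "ty": 0, "tz": 0, "gripper": -0.5}
  ]
}}

```text
time: 10.75
tcp_pos: [0.4846, -0.2201, 0.0763]
ee_rot: [1.0, 0.019, 0.001, -0.0]
contact_force: [0.1, 4.6, 6.5]
grip_width: 0.0347
gripper_force: 26.9
```

{"method": "apply_moves", "body": {
  "rows": [
    {"wx": 0, "wy": 0, "wz": 0, "tx": 0, "ty": 0, "tz": -0.01, "gripper": -0.5},
    {"wx": 0, "wy": 0, "wz": 0, "tx": 0, "ty": 0, "tz": 0, "gripper": -0.5},
    {"wx": 0, "wy": 0, "wz": 0, "tx": 0, "ty": 0, "tz": 0, "gripper": -0.5}
  ]
}}

```text
time: 11.05
tcp_pos: [0.4846, -0.2202, 0.0764]
ee_rot: [1.0, 0.019, 0.001, -0.0]
contact_force: [0.9, 4.4, 1.0]
grip_width: 0.0355
gripper_force: 26.4
```

```bash
python3 -c "
from h import *
delta([.4873,-.2197,.072])"
```

```text
t 11.05 tcp [ 0.4846 -0.2202  0.0764] yaw 2.2 zaxis [ 2.e-03  3.e-04 -1.e+00] j [ 0.3   0.72  0.11  1.98 -0.17  0.45 -1.  ]
F [0.9  4.42 1.03] T [ 0.986 -0.172 -0.011] 0.03553156171815997
units [ 0.055 -0.007  0.088] tilt fix (8deg units) [-0.001 -0.014 -0.   ]
```

Right foot set. Release, lift and go to the left knob.

{"method": "apply_moves", "body": {
  "rows": [
    {"wx": 0, "wy": 0, "wz": 0, "tx": 0, "ty": 0, "tz": 0, "gripper": 1},
    {"wx": 0, "wy": 0, "wz": 0, "tx": 0, "ty": 0, "tz": 0, "gripper": 1},
    {"wx": 0, "wy": 0, "wz": 0, "tx": 0, "ty": 0, "tz": 0, "gripper": 1},
    {"wx": 0, "wy": 0, "wz": 0, "tx": 0, "ty": 0, "tz": 0, "gripper": 1},
    {"wx": 0, "wy": 0, "wz": 0, "tx": 0, "ty": 0, "tz": -0.4, "gripper": 1},
    {"wx": 0, "wy": 0, "wz": 0, "tx": 0, "ty": 0, "tz": -0.5, "gripper": 1},
    {"wx": 0, "wy": 0, "wz": 0, "tx": 0, "ty": 0, "tz": -0.5, "gripper": 1},
    {"wx": 0, "wy": 0, "wz": 0, "tx": 0, "ty": 0, "tz": -0.4, "gripper": 1}
  ]
}}

```text
time: 11.85
tcp_pos: [0.4847, -0.2212, 0.1679]
ee_rot: [1.0, 0.018, 0.002, 0.001]
contact_force: [0.0, 0.1, 0.0]
grip_width: 0.0852
gripper_force: 0.0
```

{"method": "apply_moves", "body": {
  "rows": [
    {"wx": 0, "wy": 0, "wz": 0, "tx": -0.05, "ty": -0.8, "tz": 0, "gripper": 1},
    {"wx": 0, "wy": 0, "wz": 0, "tx": -0.05, "ty": -0.8, "tz": 0, "gripper": 1},
    {"wx": 0, "wy": 0, "wz": 0, "tx": -0.05, "ty": -0.8, "tz": 0, "gripper": 1},
    {"wx": 0, "wy": 0, "wz": 0, "tx": -0.05, "ty": -0.8, "tz": 0, "gripper": 1},
    {"wx": 0, "wy": 0, "wz": 0, "tx": -0.05, "ty": -0.8, "tz": 0, "gripper": 1},
    {"wx": 0, "wy": 0, "wz": 0, "tx": -0.05, "ty": -0.8, "tz": 0, "gripper": 1},
    {"wx": 0, "wy": 0, "wz": 0, "tx": 0, "ty": -0.8, "tz": 0, "gripper": 1},
    {"wx": 0, "wy": 0, "wz": -1, "tx": 0, "ty": 0, "tz": 0, "gripper": 1}
  ]
}}

```text
time: 12.65
tcp_pos: [0.4586, 0.0658, 0.1663]
ee_rot: [0.995, 0.095, 0.001, -0.001]
contact_force: [0.8, -0.4, 0.1]
grip_width: 0.0854
gripper_force: 0.0
```

{"method": "apply_moves", "body": {
  "rows": [
    {"wx": 0, "wy": 0, "wz": -1, "tx": 0, "ty": 0, "tz": 0, "gripper": 1},
    {"wx": 0, "wy": 0, "wz": -1, "tx": 0, "ty": 0, "tz": 0, "gripper": 1},
    {"wx": 0, "wy": 0, "wz": -1, "tx": 0, "ty": 0, "tz": 0, "gripper": 1},
    {"wx": 0, "wy": 0, "wz": -1, "tx": 0, "ty": 0, "tz": 0, "gripper": 1},
    {"wx": 0, "wy": 0, "wz": -1, "tx": 0, "ty": 0, "tz": 0, "gripper": 1},
    {"wx": 0, "wy": 0, "wz": -1, "tx": 0, "ty": 0, "tz": 0, "gripper": 1},
    {"wx": 0, "wy": 0, "wz": -1, "tx": 0, "ty": 0, "tz": 0, "gripper": 1},
    {"wx": 0, "wy": 0, "wz": -1, "tx": 0, "ty": 0, "tz": 0, "gripper": 1}
  ]
}}

```text
time: 13.45
tcp_pos: [0.4592, 0.0582, 0.1664]
ee_rot: [0.796, 0.605, 0.001, 0.001]
contact_force: [0.6, -0.6, 0.1]
grip_width: 0.0851
gripper_force: 0.0
```

{"method": "apply_moves", "body": {
  "rows": [
    {"wx": 0, "wy": 0, "wz": -1, "tx": 0, "ty": 0, "tz": 0, "gripper": 1},
    {"wx": 0, "wy": 0, "wz": -1, "tx": 0, "ty": 0, "tz": 0, "gripper": 1},
    {"wx": 0, "wy": 0, "wz": 0, "tx": 0, "ty": 0, "tz": 0, "gripper": 1},
    {"wx": 0, "wy": 0, "wz": 0, "tx": 0, "ty": 0, "tz": 0, "gripper": 1}
  ]
}}

```text
time: 13.85
tcp_pos: [0.4592, 0.0582, 0.1664]
ee_rot: [0.708, 0.707, 0.001, 0.001]
contact_force: [-1.1, -0.8, -0.4]
grip_width: 0.0855
gripper_force: 0.0
```

Run:
```python
from h import *
delta([.4693,.0622,.0765])
s=env.read_state();im=optics.grab_frame("wrist")[:,:,::-1]
p=optics.camera_params("wrist");M=Ro.from_quat(s['ee_rot']).as_matrix()
T=np.eye(4);T[:3,:3]=M;T[:3,3]=s['tcp_pos'];T=np.linalg.inv(T@p['hand_eye'])
q=T@[.4693,.0622,.092,1];q=p['camera_matrix']@q[:3];q=q[:2]/q[2];print("knob top expected",q)
cv2.drawMarker(im:=im.copy(),tuple(int(v) for v in q),(0,0,255),0,12);cv2.imwrite("pics/w2.png",im)
```

```text
t 13.85 tcp [0.4592 0.0582 0.1664] yaw 89.9 zaxis [ 2.8e-03 -6.0e-04 -1.0e+00] j [-0.01  0.49 -0.25  2.1   0.22  0.57 -0.42]
F [-1.12 -0.77 -0.38] T [ 0.045 -0.044 -0.039] 0.08547737881641615
units [0.081 0.197 1.798] tilt fix (8deg units) [0.02  0.005 0.   ]
knob top expected [335.11568358 209.05661588]
```

View pics/w2.png

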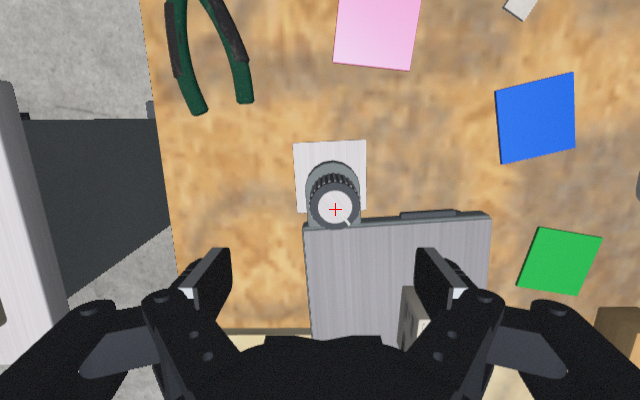

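The knob top is at (335,209), on the predicted mark, and the carton is clear. Descend and grip.

{"method": "apply_moves", "body": {
  "rows": [
    {"wx": 0.02, "wy": 0, "wz": 0, "tx": 0.08, "ty": 0.2, "tz": 0.2, "gripper": 1},
    {"wx": 0, "wy": 0, "wz": 0, "tx": 0, "ty": 0, "tz": 0.4, "gripper": 1},
    {"wx": 0, "wy": 0, "wz": 0, "tx": 0, "ty": 0, "tz": 0.4, "gripper": 1},
    {"wx": 0, "wy": 0, "wz": 0, "tx": 0, "ty": 0, "tz": 0.4, "gripper": 1},
    {"wx": 0, "wy": 0, "wz": 0, "tx": 0, "ty": 0, "tz": 0.3, "gripper": 1},
    {"wx": 0, "wy": 0, "wz": 0, "tx": 0, "ty": 0, "tz": 0.1, "gripper": 1},
    {"wx": 0, "wy": 0, "wz": 0, "tx": 0, "ty": 0, "tz": 0, "gripper": 1},
    {"wx": 0, "wy": 0, "wz": 0, "tx": 0, "ty": 0, "tz": 0, "gripper": 1}
  ]
}}

```text
time: 14.7
tcp_pos: [0.4697, 0.0628, 0.0766]
ee_rot: [0.706, 0.708, 0.0, 0.0]
contact_force: [-0.3, -0.0, 0.1]
grip_width: 0.0854
gripper_force: 0.0
```

```bash
python3 -c "
from h import *
delta([.4693,.0622,.0765])"
```

```text
t 14.7 tcp [0.4697 0.0628 0.0766] yaw 90.1 zaxis [ 7.e-04 -5.e-04 -1.e+00] j [-0.08  0.67 -0.17  2.13  0.3   0.36 -0.49]
F [-0.3  -0.01  0.08] T [-0.031  0.043 -0.03 ] 0.0854489499452707
units [-0.013 -0.008  0.002] tilt fix (8deg units) [ 0.005  0.004 -0.   ]
```

{"method": "apply_moves", "body": {
  "rows": [
    {"wx": 0, "wy": 0, "wz": 0, "tx": 0, "ty": 0, "tz": 0, "gripper": 0},
    {"wx": 0, "wy": 0, "wz": 0, "tx": 0, "ty": 0, "tz": 0, "gripper": -0.1},
    {"wx": 0, "wy": 0, "wz": 0, "tx": 0, "ty": 0, "tz": -0.01, "gripper": -0.3},
    {"wx": 0, "wy": 0, "wz": 0, "tx": 0, "ty": 0, "tz": -0.01, "gripper": -0.5},
    {"wx": 0, "wy": 0, "wz": 0, "tx": 0, "ty": 0, "tz": 0, "gripper": -0.5},
    {"wx": 0, "wy": 0, "wz": 0, "tx": 0, "ty": 0, "tz": 0, "gripper": -0.5}
  ],
  "squeeze": 25
}}

```text
time: 15.3
tcp_pos: [0.4685, 0.0625, 0.0776]
ee_rot: [0.706, 0.708, -0.001, -0.0]
contact_force: [-3.6, -0.1, 5.8]
grip_width: 0.0353
gripper_force: 27.4
```

```bash
python3 -c "
from h import *
delta([.4693,.0622,.0765])"
```

```text
t 15.3 tcp [0.4685 0.0625 0.0776] yaw 90.1 zaxis [-1.e-03 -9.e-04 -1.e+00] j [-0.08  0.67 -0.17  2.13  0.3   0.36 -0.49]
F [-3.64 -0.07  5.8 ] T [ 0.089  0.594 -0.004] 0.03530409410001216
units [-0.006  0.017  0.022] tilt fix (8deg units) [-0.007  0.006 -0.   ]
```

{"method": "apply_moves", "body": {
  "rows": [
    {"wx": 0, "wy": 0, "wz": 0, "tx": 0, "ty": -0.04, "tz": -0.015, "gripper": -0.5},
    {"wx": 0, "wy": 0, "wz": 0, "tx": 0, "ty": 0, "tz": 0, "gripper": -0.5},
    {"wx": 0, "wy": 0, "wz": 0, "tx": 0, "ty": 0, "tz": 0, "gripper": -0.5}
  ]
}}

```text
time: 15.6
tcp_pos: [0.4682, 0.0625, 0.0782]
ee_rot: [0.706, 0.708, 0.001, 0.001]
contact_force: [1.1, 0.0, -0.7]
grip_width: 0.0351
gripper_force: 26.7
```

{"method": "apply_moves", "body": {
  "rows": [
    {"wx": 0, "wy": 0, "wz": 0.3, "tx": 0, "ty": 0, "tz": 0, "gripper": -0.5},
    {"wx": 0, "wy": 0, "wz": 0.3, "tx": 0, "ty": 0, "tz": 0, "gripper": -0.5},
    {"wx": 0, "wy": 0, "wz": 0, "tx": 0, "ty": 0, "tz": 0, "gripper": -0.5},
    {"wx": 0, "wy": 0, "wz": 0, "tx": 0, "ty": 0, "tz": 0, "gripper": -0.5}
  ]
}}

```text
time: 16.0
tcp_pos: [0.468, 0.0626, 0.0783]
ee_rot: [0.735, 0.678, 0.0, 0.001]
contact_force: [2.6, -0.7, -0.4]
grip_width: 0.035
gripper_force: 26.8
```

{"method": "apply_moves", "body": {
  "rows": [
    {"wx": 0, "wy": 0, "wz": 0.3, "tx": 0, "ty": 0, "tz": 0, "gripper": -0.5},
    {"wx": 0, "wy": 0, "wz": 0.3, "tx": 0, "ty": 0, "tz": 0, "gripper": -0.5},
    {"wx": 0, "wy": 0, "wz": 0, "tx": 0, "ty": 0, "tz": 0, "gripper": -0.5},
    {"wx": 0, "wy": 0, "wz": 0, "tx": 0, "ty": 0, "tz": 0, "gripper": -0.5}
  ]
}}

```text
time: 16.4
tcp_pos: [0.4678, 0.0626, 0.0783]
ee_rot: [0.763, 0.646, 0.0, 0.001]
contact_force: [4.1, -1.1, -0.5]
grip_width: 0.0352
gripper_force: 26.8
```

```bash
python3 -c "
from h import *
delta([.4693,.0622,.0765])"
```

```text
t 16.4 tcp [0.4678 0.0626 0.0783] yaw 80.5 zaxis [ 1.2e-03 -5.0e-04 -1.0e+00] j [-0.1   0.66 -0.13  2.14  0.23  0.35 -0.59]
F [ 4.13 -1.14 -0.46] T [-0.402 -1.335 -0.079] 0.03523017280542854
units [-0.002  0.031  0.036] tilt fix (8deg units) [0.009 0.002 0.   ]
```

{"method": "apply_moves", "body": {
  "rows": [
    {"wx": 0, "wy": 0, "wz": 0.3, "tx": 0, "ty": 0.03, "tz": 0, "gripper": -0.5},
    {"wx": 0, "wy": 0, "wz": 0.3, "tx": 0, "ty": 0, "tz": 0, "gripper": -0.5},
    {"wx": 0, "wy": 0, "wz": 0, "tx": 0, "ty": 0, "tz": 0, "gripper": -0.5},
    {"wx": 0, "wy": 0, "wz": 0, "tx": 0, "ty": 0, "tz": 0, "gripper": -0.5}
  ]
}}

```text
time: 16.8
tcp_pos: [0.4679, 0.0624, 0.0781]
ee_rot: [0.789, 0.614, -0.001, -0.0]
contact_force: [1.3, 0.0, 0.8]
grip_width: 0.0349
gripper_force: 27.0
```

{"method": "apply_moves", "body": {
  "rows": [
    {"wx": 0, "wy": 0, "wz": 0.3, "tx": 0, "ty": 0, "tz": 0, "gripper": -0.5},
    {"wx": 0, "wy": 0, "wz": 0.3, "tx": 0, "ty": 0, "tz": 0, "gripper": -0.5},
    {"wx": 0, "wy": 0, "wz": 0, "tx": 0, "ty": 0, "tz": 0, "gripper": -0.5},
    {"wx": 0, "wy": 0, "wz": 0, "tx": 0, "ty": 0, "tz": 0, "gripper": -0.5}
  ]
}}

```text
time: 17.2
tcp_pos: [0.4679, 0.0624, 0.078]
ee_rot: [0.814, 0.58, -0.001, -0.0]
contact_force: [-1.4, 1.4, 1.1]
grip_width: 0.035
gripper_force: 27.0
```

```bash
python3 -c "
from h import *
delta([.4693,.0622,.0765])"
```

```text
t 17.2 tcp [0.4679 0.0624 0.078 ] yaw 70.9 zaxis [-1.4e-03 -8.0e-04 -1.0e+00] j [-0.13  0.66 -0.09  2.14  0.17  0.35 -0.69]
F [-1.37  1.42  1.11] T [ 0.135 -0.062 -0.01 ] 0.034976831451659786
units [0.005 0.028 0.031] tilt fix (8deg units) [-0.008  0.008  0.   ]
```

{"method": "apply_moves", "body": {
  "rows": [
    {"wx": 0, "wy": 0, "wz": 0.3, "tx": 0, "ty": 0, "tz": 0, "gripper": -0.5},
    {"wx": 0, "wy": 0, "wz": 0.3, "tx": 0, "ty": 0, "tz": 0, "gripper": -0.5},
    {"wx": 0, "wy": 0, "wz": 0, "tx": 0, "ty": 0, "tz": 0, "gripper": -0.5},
    {"wx": 0, "wy": 0, "wz": 0, "tx": 0, "ty": 0, "tz": 0, "gripper": -0.5}
  ]
}}

```text
time: 17.6
tcp_pos: [0.4679, 0.0624, 0.078]
ee_rot: [0.838, 0.546, -0.001, -0.0]
contact_force: [-2.9, 1.4, 1.4]
grip_width: 0.0349
gripper_force: 27.1
```

{"method": "apply_moves", "body": {
  "rows": [
    {"wx": 0, "wy": 0, "wz": 0.3, "tx": 0, "ty": 0, "tz": 0, "gripper": -0.5},
    {"wx": 0, "wy": 0, "wz": 0.3, "tx": 0, "ty": 0, "tz": 0, "gripper": -0.5},
    {"wx": 0, "wy": 0, "wz": 0, "tx": 0, "ty": 0, "tz": 0, "gripper": -0.5},
    {"wx": 0, "wy": 0, "wz": 0, "tx": 0, "ty": 0, "tz": 0, "gripper": -0.5}
  ]
}}

```text
time: 18.0
tcp_pos: [0.4678, 0.0624, 0.078]
ee_rot: [0.86, 0.51, -0.001, -0.0]
contact_force: [-3.9, 2.5, 1.6]
grip_width: 0.035
gripper_force: 27.1
```

```bash
python3 -c "
from h import *
delta([.4693,.0622,.0765])"
```

```text
t 18.0 tcp [0.4678 0.0624 0.078 ] yaw 61.3 zaxis [-1.6e-03 -8.0e-04 -1.0e+00] j [-0.16  0.66 -0.05  2.14  0.1   0.35 -0.79]
F [-3.88  2.47  1.61] T [ 0.448  0.815 -0.051] 0.035039312948204455
units [0.01  0.028 0.03 ] tilt fix (8deg units) [-0.008  0.01  -0.   ]
```

{"method": "apply_moves", "body": {
  "rows": [
    {"wx": 0, "wy": 0, "wz": 0, "tx": 0, "ty": -0.02, "tz": 0, "gripper": -0.5},
    {"wx": 0, "wy": 0, "wz": 0.3, "tx": 0, "ty": 0, "tz": 0, "gripper": -0.5},
    {"wx": 0, "wy": 0, "wz": 0.3, "tx": 0, "ty": 0, "tz": 0, "gripper": -0.5},
    {"wx": 0, "wy": 0, "wz": 0, "tx": 0, "ty": 0, "tz": 0, "gripper": -0.5},
    {"wx": 0, "wy": 0, "wz": 0, "tx": 0, "ty": 0, "tz": 0, "gripper": -0.5}
  ]
}}

```text
time: 18.5
tcp_pos: [0.4676, 0.0626, 0.0781]
ee_rot: [0.881, 0.473, -0.0, 0.0]
contact_force: [-3.1, 0.6, 0.4]
grip_width: 0.0349
gripper_force: 27.1
```

{"method": "apply_moves", "body": {
  "rows": [
    {"wx": 0, "wy": 0, "wz": 0.3, "tx": 0, "ty": 0, "tz": 0, "gripper": -0.5},
    {"wx": 0, "wy": 0, "wz": 0.3, "tx": 0, "ty": 0, "tz": 0, "gripper": -0.5},
    {"wx": 0, "wy": 0, "wz": 0, "tx": 0, "ty": 0, "tz": 0, "gripper": -0.5},
    {"wx": 0, "wy": 0, "wz": 0, "tx": 0, "ty": 0, "tz": 0, "gripper": -0.5}
  ]
}}

```text
time: 18.9
tcp_pos: [0.4676, 0.0626, 0.0782]
ee_rot: [0.9, 0.436, -0.0, 0.0]
contact_force: [-5.3, -0.2, 2.6]
grip_width: 0.0354
gripper_force: 27.2
```

```bash
python3 -c "
from h import *
delta([.4693,.0622,.0765])"
```

```text
t 18.9 tcp [0.4676 0.0626 0.0782] yaw 51.7 zaxis [-3.e-04 -9.e-04 -1.e+00] j [-0.18  0.66 -0.02  2.14  0.03  0.34 -0.89]
F [-5.28 -0.21  2.6 ] T [-0.08   0.812 -0.049] 0.03540580515921224
units [0.014 0.032 0.034] tilt fix (8deg units) [0.002 0.006 0.   ]
```

{"method": "apply_moves", "body": {
  "rows": [
    {"wx": 0, "wy": 0, "wz": 0.4, "tx": 0, "ty": 0, "tz": 0, "gripper": -0.5},
    {"wx": 0, "wy": 0, "wz": 0, "tx": 0, "ty": 0, "tz": 0, "gripper": -0.5},
    {"wx": 0, "wy": 0, "wz": 0, "tx": 0, "ty": 0, "tz": 0, "gripper": -0.5}
  ]
}}

```text
time: 19.2
tcp_pos: [0.4676, 0.0627, 0.0782]
ee_rot: [0.911, 0.412, -0.0, 0.0]
contact_force: [-4.6, 0.1, 4.6]
grip_width: 0.0348
gripper_force: 27.3
```

{"method": "apply_moves", "body": {
  "rows": [
    {"wx": 0, "wy": 0, "wz": 0.4, "tx": 0, "ty": 0, "tz": 0, "gripper": -0.5},
    {"wx": 0, "wy": 0, "wz": 0, "tx": 0, "ty": 0, "tz": 0, "gripper": -0.5},
    {"wx": 0, "wy": 0, "wz": 0, "tx": 0, "ty": 0, "tz": 0, "gripper": -0.5}
  ]
}}

```text
time: 19.5
tcp_pos: [0.4675, 0.0627, 0.0783]
ee_rot: [0.923, 0.386, -0.0, 0.0]
contact_force: [-5.0, 0.6, 5.0]
grip_width: 0.0349
gripper_force: 27.4
```

```bash
python3 -c "
from h import *
delta([.4693,.0622,.0765])"
```

```text
t 19.5 tcp [0.4675 0.0627 0.0783] yaw 45.4 zaxis [-4.e-04 -7.e-04 -1.e+00] j [-0.2   0.66  0.01  2.14 -0.02  0.34 -0.96]
F [-5.05  0.63  5.01] T [-0.083  0.921 -0.025] 0.03487073959839523
units [0.017 0.033 0.035] tilt fix (8deg units) [ 0.001  0.006 -0.   ]
```

{"method": "apply_moves", "body": {
  "rows": [
    {"wx": 0, "wy": 0, "wz": 0.45, "tx": 0, "ty": 0, "tz": 0, "gripper": -0.5},
    {"wx": 0, "wy": 0, "wz": 0, "tx": 0, "ty": 0, "tz": 0, "gripper": -0.5},
    {"wx": 0, "wy": 0, "wz": 0, "tx": 0, "ty": 0, "tz": 0, "gripper": -0.5}
  ]
}}

```text
time: 19.8
tcp_pos: [0.4675, 0.0628, 0.0783]
ee_rot: [0.934, 0.357, -0.0, 0.0]
contact_force: [-4.9, 0.1, 5.7]
grip_width: 0.0351
gripper_force: 27.5
```

{"method": "apply_moves", "body": {
  "rows": [
    {"wx": 0, "wy": 0, "wz": 0, "tx": 0, "ty": -0.02, "tz": -0.01, "gripper": -0.5},
    {"wx": 0, "wy": 0, "wz": 0, "tx": 0, "ty": 0, "tz": 0, "gripper": -0.5},
    {"wx": 0, "wy": 0, "wz": 0, "tx": 0, "ty": 0, "tz": 0, "gripper": -0.5}
  ]
}}

```text
time: 20.1
tcp_pos: [0.4674, 0.0629, 0.0785]
ee_rot: [0.934, 0.356, -0.0, 0.001]
contact_force: [-2.3, -2.7, -1.5]
grip_width: 0.0352
gripper_force: 26.8
```

```bash
python3 -c "
from h import *
delta([.4693,.0622,.0765])"
```

```text
t 20.1 tcp [0.4674 0.0629 0.0785] yaw 41.7 zaxis [ 2.0e-04 -1.2e-03 -1.0e+00] j [-0.21  0.66  0.02  2.14 -0.04  0.34 -1.  ]
F [-2.3  -2.75 -1.46] T [-0.746  0.497  0.046] 0.035226221498800545
units [0.02  0.036 0.04 ] tilt fix (8deg units) [0.008 0.005 0.   ]
```

Quick check: lift in small steps. The pull at which the stiffness drops equals the free foot force.

{"method": "apply_moves", "body": {
  "rows": [
    {"wx": 0, "wy": 0, "wz": 0, "tx": 0, "ty": 0, "tz": -0.004, "gripper": -0.5},
    {"wx": 0, "wy": 0, "wz": 0, "tx": 0, "ty": 0, "tz": 0, "gripper": -0.5},
    {"wx": 0, "wy": 0, "wz": 0, "tx": 0, "ty": 0, "tz": 0, "gripper": -0.5}
  ]
}}

```text
time: 20.4
tcp_pos: [0.4673, 0.063, 0.0786]
ee_rot: [0.934, 0.356, -0.0, 0.001]
contact_force: [-0.5, -5.0, -4.5]
grip_width: 0.0351
gripper_force: 26.5
```

{"method": "apply_moves", "body": {
  "rows": [
    {"wx": 0, "wy": 0, "wz": 0, "tx": 0, "ty": 0, "tz": -0.004, "gripper": -0.5},
    {"wx": 0, "wy": 0, "wz": 0, "tx": 0, "ty": 0, "tz": 0, "gripper": -0.5},
    {"wx": 0, "wy": 0, "wz": 0, "tx": 0, "ty": 0, "tz": 0, "gripper": -0.5}
  ]
}}

```text
time: 20.7
tcp_pos: [0.4673, 0.063, 0.0789]
ee_rot: [0.934, 0.356, -0.0, 0.001]
contact_force: [-1.5, -5.5, -7.9]
grip_width: 0.0353
gripper_force: 26.3
```

{"method": "apply_moves", "body": {
  "rows": [
    {"wx": 0, "wy": 0, "wz": 0, "tx": 0, "ty": 0, "tz": -0.008, "gripper": -0.5},
    {"wx": 0, "wy": 0, "wz": 0, "tx": 0, "ty": 0, "tz": 0, "gripper": -0.5},
    {"wx": 0, "wy": 0, "wz": 0, "tx": 0, "ty": 0, "tz": 0, "gripper": -0.5}
  ]
}}

```text
time: 21.0
tcp_pos: [0.4673, 0.063, 0.0791]
ee_rot: [0.934, 0.356, -0.0, 0.001]
contact_force: [-0.8, -4.8, -10.0]
grip_width: 0.035
gripper_force: 26.1
```

{"method": "apply_moves", "body": {
  "rows": [
    {"wx": 0, "wy": 0, "wz": 0, "tx": 0, "ty": 0, "tz": -0.008, "gripper": -0.5},
    {"wx": 0, "wy": 0, "wz": 0, "tx": 0, "ty": 0, "tz": 0, "gripper": -0.5},
    {"wx": 0, "wy": 0, "wz": 0, "tx": 0, "ty": 0, "tz": 0, "gripper": -0.5}
  ]
}}

```text
time: 21.3
tcp_pos: [0.4673, 0.063, 0.0793]
ee_rot: [0.934, 0.356, -0.0, 0.001]
contact_force: [1.0, -5.0, -12.1]
grip_width: 0.035
gripper_force: 26.3
```

Break seems nearer 7 N than 5, but the readings are noisy. Re-measure while lowering, averaging over several readings.

```bash
cat >> h.py <<'E'
def avg(n=8):
    F=[];z=[]
    for _ in range(n):
        optics.grab_frame("wrist");s=env.read_state();F.append(s['contact_force']);z.append(s['tcp_pos'][2]*1e3)
    print("t",round(s['time'],2),"F",np.mean(F,0).round(2),"sd",np.std(F,0).round(2)[2],"z",np.mean(z).round(3))
E
python3 -c "
from h import *
avg()"
```

```text
t 21.7 F [  0.35  -5.16 -11.67] sd 0.46 z 79.333
```

{"method": "apply_moves", "body": {
  "rows": [
    {"wx": 0, "wy": 0, "wz": 0, "tx": 0, "ty": 0, "tz": 0.008, "gripper": -0.5},
    {"wx": 0, "wy": 0, "wz": 0, "tx": 0, "ty": 0, "tz": 0, "gripper": -0.5}
  ]
}}

```text
time: 21.9
tcp_pos: [0.4673, 0.063, 0.0791]
ee_rot: [0.934, 0.356, -0.0, 0.001]
contact_force: [-1.2, -4.8, -8.4]
grip_width: 0.035
gripper_force: 26.5
```

```bash
python3 -c "
from h import *
avg()"
```

```text
t 22.3 F [ 0.02 -5.02 -9.31] sd 0.41 z 79.108
```

{"method": "apply_moves", "body": {
  "rows": [
    {"wx": 0, "wy": 0, "wz": 0, "tx": 0, "ty": 0, "tz": 0.008, "gripper": -0.5},
    {"wx": 0, "wy": 0, "wz": 0, "tx": 0, "ty": 0, "tz": 0, "gripper": -0.5}
  ]
}}

```text
time: 22.5
tcp_pos: [0.4673, 0.0631, 0.0789]
ee_rot: [0.934, 0.356, -0.0, 0.001]
contact_force: [-1.4, -4.9, -6.7]
grip_width: 0.0347
gripper_force: 26.6
```

```bash
python3 -c "
from h import *
avg()"
```

```text
t 22.9 F [-0.64 -5.13 -7.38] sd 0.43 z 78.893
```

{"method": "apply_moves", "body": {
  "rows": [
    {"wx": 0, "wy": 0, "wz": 0, "tx": 0, "ty": 0, "tz": 0.004, "gripper": -0.5},
    {"wx": 0, "wy": 0, "wz": 0, "tx": 0, "ty": 0, "tz": 0, "gripper": -0.5}
  ]
}}

```text
time: 23.1
tcp_pos: [0.4673, 0.0631, 0.0788]
ee_rot: [0.934, 0.356, -0.0, 0.001]
contact_force: [-1.2, -5.5, -6.6]
grip_width: 0.0352
gripper_force: 26.7
```

```bash
python3 -c "
from h import *
avg()"
```

```text
t 23.5 F [-1.01 -5.04 -6.04] sd 0.31 z 78.789
```

{"method": "apply_moves", "body": {
  "rows": [
    {"wx": 0, "wy": 0, "wz": 0, "tx": 0, "ty": 0, "tz": 0.004, "gripper": -0.5},
    {"wx": 0, "wy": 0, "wz": 0, "tx": 0, "ty": 0, "tz": 0, "gripper": -0.5}
  ]
}}

```text
time: 23.7
tcp_pos: [0.4673, 0.0631, 0.0787]
ee_rot: [0.934, 0.356, -0.0, 0.001]
contact_force: [-1.5, -5.7, -3.9]
grip_width: 0.0351
gripper_force: 26.8
```

```bash
python3 -c "
from h import *
avg()"
```

```text
t 24.1 F [-1.06 -5.27 -4.91] sd 0.43 z 78.677
```

{"method": "apply_moves", "body": {
  "rows": [
    {"wx": 0, "wy": 0, "wz": 0, "tx": 0, "ty": 0, "tz": 0.004, "gripper": -0.5},
    {"wx": 0, "wy": 0, "wz": 0, "tx": 0, "ty": 0, "tz": 0, "gripper": -0.5}
  ]
}}

```text
time: 24.3
tcp_pos: [0.4673, 0.063, 0.0786]
ee_rot: [0.934, 0.356, -0.0, 0.001]
contact_force: [-1.8, -4.9, -4.2]
grip_width: 0.0352
gripper_force: 27.0
```

```bash
python3 -c "
from h import *
avg()"
```

```text
t 24.7 F [-1.39 -5.12 -3.92] sd 0.37 z 78.581
```

{"method": "apply_moves", "body": {
  "rows": [
    {"wx": 0, "wy": 0, "wz": 0, "tx": 0, "ty": 0, "tz": 0.004, "gripper": -0.5},
    {"wx": 0, "wy": 0, "wz": 0, "tx": 0, "ty": 0, "tz": 0, "gripper": -0.5}
  ]
}}

```text
time: 24.9
tcp_pos: [0.4673, 0.0631, 0.0785]
ee_rot: [0.934, 0.356, 0.0, 0.001]
contact_force: [-2.6, -5.8, -2.0]
grip_width: 0.0352
gripper_force: 27.2
```

```bash
python3 -c "
from h import *
avg()"
```

```text
t 25.3 F [-1.64 -5.17 -2.3 ] sd 0.52 z 78.525
```

The lift-off force lies between about 3.6 N (unloading) and 7 N (loading), centred near 5 N, which is what was wanted. Release, lift clear and check.

{"method": "apply_moves", "body": {
  "rows": [
    {"wx": 0, "wy": 0, "wz": 0, "tx": 0, "ty": 0, "tz": 0.003, "gripper": -0.5},
    {"wx": 0, "wy": 0, "wz": 0, "tx": 0, "ty": 0, "tz": 0, "gripper": 1},
    {"wx": 0, "wy": 0, "wz": 0, "tx": 0, "ty": 0, "tz": 0, "gripper": 1},
    {"wx": 0, "wy": 0, "wz": 0, "tx": 0, "ty": 0, "tz": 0, "gripper": 1},
    {"wx": 0, "wy": 0, "wz": 0, "tx": 0, "ty": 0, "tz": 0, "gripper": 1},
    {"wx": 0, "wy": 0, "wz": 0, "tx": 0, "ty": 0, "tz": -0.4, "gripper": 1},
    {"wx": 0, "wy": 0, "wz": 0, "tx": 0, "ty": 0, "tz": -0.5, "gripper": 1},
    {"wx": 0, "wy": 0, "wz": 0, "tx": 0, "ty": 0, "tz": -0.5, "gripper": 1}
  ]
}}

```text
time: 26.1
tcp_pos: [0.467, 0.0639, 0.1488]
ee_rot: [0.934, 0.356, -0.0, 0.0]
contact_force: [1.4, 0.4, 0.1]
grip_width: 0.085
gripper_force: 0.0
```

{"method": "apply_moves", "body": {
  "rows": [
    {"wx": 0, "wy": 0, "wz": 0, "tx": 0, "ty": 0, "tz": -0.6, "gripper": 1},
    {"wx": 0, "wy": 0, "wz": 0, "tx": 0, "ty": 0, "tz": -0.6, "gripper": 1},
    {"wx": 0, "wy": 0, "wz": 0, "tx": 0, "ty": 0, "tz": 0, "gripper": 1},
    {"wx": 0, "wy": 0, "wz": 0, "tx": 0, "ty": 0, "tz": 0, "gripper": 1}
  ]
}}

```text
time: 26.5
tcp_pos: [0.4674, 0.0639, 0.2086]
ee_rot: [0.934, 0.356, 0.001, 0.0]
contact_force: [-0.7, 0.0, 0.2]
grip_width: 0.0851
gripper_force: 0.0
```

```bash
python3 -c "
from h import *
im=optics.grab_frame('side')[:,:,::-1]
cv2.imwrite('pics/s2.png',cv2.resize(im[140:280,240:400],None,fx=4,fy=4))"
```

```text
(no output)
```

View pics/s2.png

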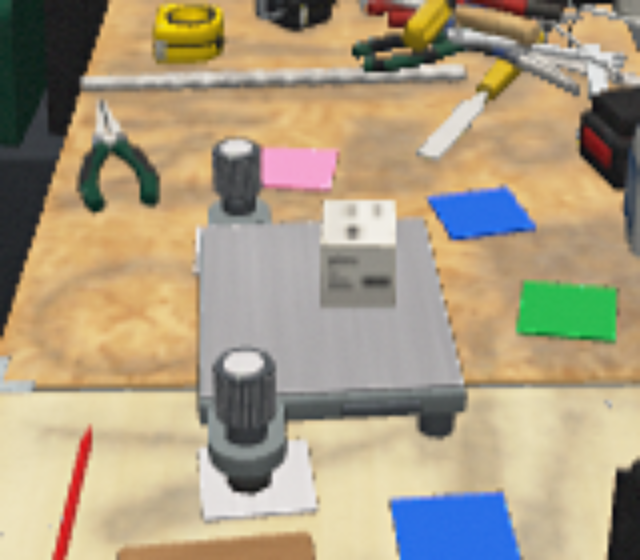

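The plate (330,320), carton (358,255), pliers (120,165) and pencil (75,500) all stand where they were, and the arm is clear. Handing in.

```bash
python3 -c "
from workcell import env
print(env.hand_in())"
```

```text
the job is handed in; nothing more can be done
None
```

I turned both knobs about 14–15° past the point where each foot touched its packing plate (about 5 N by the spring rate) and handed the job in at 26.5 s. A lift test on the left foot gave 3.6 to 7 N; the right foot was not lift-tested. The plate, carton, pliers and pencil looked undisturbed, and the hand-in returned no verdict.

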